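# Load the fossil cast and index the slide one hole towards the lamp

### The job

Lift the fossil cast out of the green mould and set it flat, spiral side up, in the yellow-rimmed nest on the carriage, and let it go. Then pull up the red lock plunger, slide the carriage to the next hole towards the lamp, and let the pin drop fully home in that hole. Finish while still holding the red knob with the pin engaged (keep hold of it, do not let go at the end); leave the jar, tray, magnifier and marker where they are.

Things in the scene. Friction and masses are not known exactly. Their poses are not given: they have to be found in the camera images.
- cast: cream-coloured round fossil cast with a spiral on top, 42 mm across (39 mm at the foot, widening over the lowest 8 mm), 26 mm tall, about 50 g; the spiral's bumps stand up to 3 mm higher. Origin: centre of its underside, z up through the spiral. It starts in the mould with its lowest 8 mm in the cavity, the upper 18 mm standing free.
- mould: green open casting mould, fixed, 92 x 92 x 20 mm block with one round cavity, 45 mm across and 8 mm deep, in the middle of its top. Origin: centre of its underside, on the table.
- base: blue base plate of the indexing slide, fixed, 150 mm (its x) by 326 mm (its y) by 12 mm thick; origin: centre of its underside, on the table. The carriage slides along its y axis. A steel index bar with its top 24 mm above the table runs along y at x = +45 mm, far from the robot, with three holes at y = -35, 0 and +35 mm; the pin starts in the middle one.
- nest (a point): yellow-rimmed square nest on the carriage, 56 mm square inside, rim 4 mm thick and 6 mm high, open upward; this point: centre of its floor, which lies 34 mm above the table. It lies 36 mm from the base's centre line on the robot's side, moves with the carriage, and its x and y axes are parallel to the base's. The knob's axis is 81 mm from the nest's centre along its +x.
- plunger: red round knob of the lock plunger on the carriage, upright cylinder 26 mm across and 24 mm tall, at x = +45 mm of the base; body origin: centre of the knob's underside, z up. With the pin fully home in a hole it is 57 mm above the table, 23 mm above the carriage's plate (a dark collar 20 mm wide stands under it, 18 mm high). Grip its side from above and pull straight up.
- pin_tip (a point): round lower end of the steel plunger pin, 43 mm below the knob's underside, hidden under the carriage. The pin is home 14 mm above the table, clears the index bar 10 mm higher, top stop 16 mm higher; let go between holes it rests on the bar, knob about 10 mm high. A spring pushes it down with about 4.5 N when home, 7.5 N at the top stop.
- carriage (a joint): position of the carriage along the base's +y axis in m: 0 = middle hole, -0.035 and +0.035 = the two other holes, free travel -0.058 to +0.058 when the pin is out (about 1 N of friction). The 8 mm round-ended pin has about 1 mm of play each way in a hole and centres itself when it is let down up to about 2 mm off.
- lamp: lamp fixed on one end of the base plate, black puck 50 mm across with a pale yellow dome, 51 mm tall; origin: centre of its underside, 12 mm above the table, at y = +135 or -135 mm of the base: it can stand at either end, and the carriage must go towards it.
- jar: small amber specimen jar with a brass lid, 48 mm across, 58 mm tall, loose, on the end of the base plate opposite the lamp; origin: centre of its underside. To be left alone.
- tray: white sorting tray with four compartments, 90 x 90 x 30 mm, loose on the table; origin: centre of its underside. To be left alone.
- magnifier: black hand magnifier lying flat, lens ring about 66 mm across, handle 75 mm long towards its -x, 10 mm thick, loose; origin: under the lens centre. To be left alone.
- marker: white marker pen with a black cap lying along its x axis, 127 mm long, 15 mm thick, loose; origin: on the table under its middle. To be left alone.

How it is judged:
By the outcome, as a careful person would: the job done as asked, in the order asked, and still so for the second after the job is handed in, while the arm keeps its last pose, push and grip.
It also fails if it takes over 48 s, if anything falls off the work surface, if the arm or the gripper's body presses on something with over 40 N, if the wrist force passes 120 N, or if a joint passes its speed limit or range.

### The arm

A 6-joint arm with a two-finger parallel gripper is mounted at the origin on the work surface. World frame = base frame: x ahead of the robot, y to its left, z up, the work surface at z = 0. Lengths are in m, angles in rad, forces in N, time in s.
With the tool pointing down it reaches from about 0.325 to 0.9 m from the base axis. Payload 3.5 kg.
Tool frame: the origin (TCP) lies midway between the tips of the shut fingers; the grasp point (between the pads) lies 19 mm behind it; z points along the fingers, x is the direction in which the jaws open and shut, and the axes are right-handed (so a half turn about z gives the same grasp; the last joint's range is limited). The gripper opens to 85 mm and grips with 20 to 120 N. Pads are 22 mm wide; open, the fingers measure 114 mm over their backs; the gripper's body (76 mm by 85 mm) begins 54 mm behind the grasp point. The pads swing forward as they close: fully open they stand 13 mm farther back than shut.
Start: joints at [1.037, 0.276, -0.026, 1.268, 0, 1.467], TCP at [0.261, 0.568, 0.231] pointing down, gripper open.
Joint ranges: [-3.12, 3.12], [-0.85, 1.88], [-1.08, 1.24], [-1.95, 2.15], [-1.57, 1.53], [-3.14, 3.14]. Speed limits (rad/s): [2.57, 2.57, 3.14, 3.14, 3.14, 3.14].

### API

Orientations are given as a unit quaternion [x, y, z, w].
In Python, from bench import get_state, camera, sign_off gives the robot as it stands.
- The arm moves only by the shell command python3 -m pendant 'ROWS' [FORCE]. ROWS is text: rows parted by semicolons, each of 7 numbers parted by spaces: the shift along the tool's x, y, z in cm, then the turn, a rotation vector about the tool's x, y, z in rad, then the gripper command: -1 is fully open, 1 is shut, values between are in proportion. A call has 1 to 5 rows; each row is the pose to reach, as a shift and turn from the pose measured when the call began, along the tool's axes at that moment; what a row does not reach only later rows make up. A row lasts 1/8 s, in which the tool goes at most 62.5 mm and 10.7 degrees, less where a joint would pass 70% of its speed; a pose out of reach is approached as far as the arm can. A call with a gripper value outside its range is refused whole. The fingers move at their own pace and stop on an object; FORCE is the grip in N (left out, the last holds). Time passes only in rows, so rows that repeat a pose let the fingers close. It gives the time, the measured TCP pose, the force and the opening at its end, in the units of the state.
- get_state(): the state, without advancing time (a new reading comes with each control period).
- camera(name): name is "side" or "top" or "wrist"; returns a dict with "color" (384x512x3 uint8, red, green, blue), "range_z" (384x512 float32, m along the optical axis (not along the pixel's ray), 0 where there is no reading), "fx", "fy", "cx", "cy" (pixels), "k1" (the pictures are not rectified: a ray, as slopes to the right and down, at radius r is drawn at 1 + k1 r^2 times it, then the intrinsics apply), "R" (3x3) and "t" (3): a world point X has camera coordinates R X + t. Camera axes: x right, y down, z forward; pixel columns grow to the right and rows downward; lengths in m; the calibration is good to about 2 mm. A picture is of the moment at which its call begins.
- sign_off(): hands the job in, once; it reports no verdict.
The state is a dict: "t": time; "joint_positions": joint angles; "joint_velocities": joint speeds; "joint_efforts": joint torques, N m; "tool_pos": TCP position; "eef_rot": TCP orientation; "wrist_force": force on the tool from outside, world axes, zero at the start; "torque": the same for the moment, N m; "width": opening from 0.0 (shut) to 1.0 (fully open).
Only numpy, scipy, OpenCV 4.12 (cv2) and the standard library are available. Lean on these libraries where they do the work, as an engineer would, in place of code of your own. Each camera call takes 0.05 s, during which the arm holds its last target.

## Working session

There is one attempt and no reset: what is moved stays moved. The work goes in short steps, Python scripts to look and compute and a shell command to move; the robot and the scene stay as the last step left them, time stands still between calls to the robot, and variables do not carry over. Pictures are saved under pics/ and viewed, and the job is handed in when it is done.

```bash
mkdir -p pics; ls
python3 - <<'E'
from bench import get_state,camera
import cv2,numpy as np
s=get_state();print(s)
for n in("top","side","wrist"):
    c=camera(n);cv2.imwrite(f"pics/{n}0.png",c["color"][:,:,::-1]);np.savez(f"pics/{n}0.npz",**c)
    print(n,c["fx"],c["fy"],c["cx"],c["cy"],c["k1"],c["R"],c["t"])
E
```

```text
pics
{'t': 0.0, 'joint_positions': array([ 1.03660232e+00,  2.77150568e-01, -2.79287973e-02,  1.26799845e+00,
       -3.04480476e-05,  1.46741244e+00]), 'joint_velocities': array([-8.85927265e-04,  2.04984712e-04, -7.12847956e-05,  9.56947501e-05,
       -2.39299082e-04,  2.43849596e-04]), 'joint_efforts': array([ 1.78168061e-04, -4.45515418e+01,  2.95199329e+01,  1.63357024e-02,
       -2.42809656e-04,  9.40619913e-06]), 'tool_pos': array([0.26060187, 0.56719469, 0.23012623]), 'eef_rot': array([ 8.41904139e-01,  5.39625907e-01, -1.01194849e-03,  5.26772334e-04]), 'wrist_force': array([ 0.31717276, -0.39033156,  0.02259282]), 'torque': array([-0.01477743,  0.04048441, -0.01607121]), 'width': 1.0047934241415264}
top 464.45241184208754 464.45241184208754 248.81789739383402 192.89791233266087 -0.01841882561344938 [[ 0.00847325 -0.99989459  0.01179072]
 [-0.9987714  -0.00903828 -0.04872365]
 [ 0.04882508 -0.01136338 -0.9987427 ]] [-0.00979729  0.57297813  1.25492393]
side 454.9006284581373 454.9006284581373 252.82674186917143 197.45615556565326 -0.15910724144616206 [[ 0.97167903 -0.2353666   0.02103382]
 [-0.13770535 -0.6363292  -0.75902727]
 [ 0.1920341   0.73463441 -0.65071898]] [-0.59616576  0.12941707  1.12600722]
wrist 267.71356485085414 267.71356485085414 252.32597358907023 189.42949692531957 -0.035979482889986016 [[ 0.4178017   0.90853595 -0.00204168]
 [ 0.87404604 -0.40132574  0.27382691]
 [ 0.24796222 -0.11618987 -0.96177682]] [-0.62334338 -0.03587419  0.37898362]
```

View pics/top0.png

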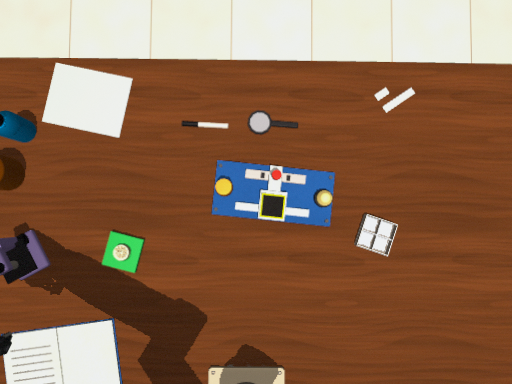

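View pics/side0.png

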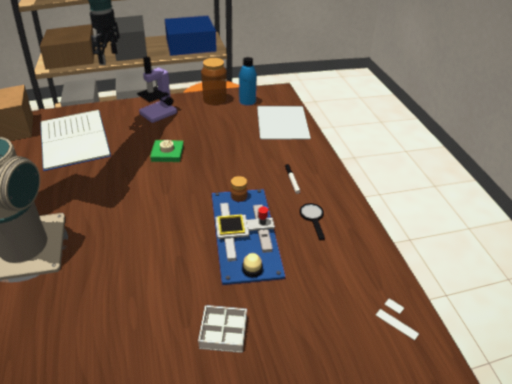

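View pics/wrist0.png

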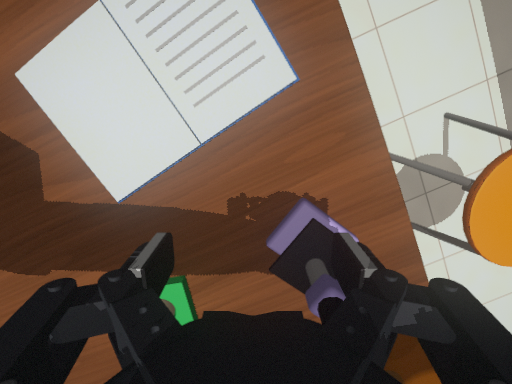

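The top view shows the green mould and cast at (122,252), the base at about (273,193), the knob at (276,174), the lamp at (324,198) and the jar at (223,187). The lamp is therefore on the −y side, so the carriage goes to −0.035. Next I'll get positions from the depth data.

```bash
cat > h.py <<'E'
import numpy as np,cv2
from scipy.spatial.transform import Rotation as Ro
def cloud(c):
    h,w=c["range_z"].shape
    u,v=np.meshgrid(np.arange(w),np.arange(h))
    K=np.array([[c["fx"],0,c["cx"]],[0,c["fy"],c["cy"]],[0,0,1.]])
    d=np.array([c["k1"],0,0,0,0],float)
    n=cv2.undistortPoints(np.stack([u,v],-1).reshape(-1,1,2).astype(float),K,d).reshape(h,w,2)
    z=c["range_z"].astype(float)
    P=np.stack([n[...,0]*z,n[...,1]*z,z],-1)
    return (P-c["t"])@c["R"]
def proj(c,X):
    K=np.array([[c["fx"],0,c["cx"]],[0,c["fy"],c["cy"]],[0,0,1.]])
    return cv2.projectPoints(np.atleast_2d(X).astype(float),cv2.Rodrigues(np.array(c["R"]))[0],np.array(c["t"],float),K,np.array([c["k1"],0,0,0.]))[0][:,0]
def hsv(c): return cv2.cvtColor(c["color"],cv2.COLOR_RGB2HSV)
E
python3 - <<'E'
from h import *
for n in("top","side"):
    c=dict(np.load(f"pics/{n}0.npz"));P=cloud(c);H=hsv(c)
    h,s,v=H[...,0],H[...,1],H[...,2]
    xy=P[...,:2]
    def rep(name,m):
        k,l,st,ce=cv2.connectedComponentsWithStats(m.astype(np.uint8))
        if k<2: print(name,'none');return
        i=1+np.argmax(st[1:,4]);q=P[l==i];r=cv2.minAreaRect((q[:,:2]*1000).astype(np.float32))
        print(n,name,ce[i].round(1),st[i,4],'med',np.median(q,0).round(4),'zp',np.percentile(q[:,2],[5,50,95]).round(4),'rect',np.round(r[0],1),np.round(r[1],1),round(r[2],1))
    x,y=P[...,0],P[...,1]
    near=(x>.2)&(x<.7)&(abs(y)<.5)
    rep('green',near&(h>45)&(h<75)&(s>120))
    rep('blue',near&(h>100)&(h<125)&(s>150)&(y<.25)&(y>-.25))
    rep('yellow',near&(h>25)&(h<34)&(s>200)&(v>150))
    rep('red',near&((h<5)|(h>175))&(s>180)&(v>120))
    rep('cast',near&(P[...,2]>.03)&(y>.2)&(y<.42)&(s<130))
    rep('lampdome',near&(P[...,2]>.035)&(y<-.03)&(y>-.25)&(x>.3))
    rep('jar',near&(P[...,2]>.05)&(y>.03)&(y<.2)&(x>.3))
c=dict(np.load("pics/top0.npz"));
cv2.imwrite("pics/crop0.png",cv2.resize(c["color"][150:240,205:345,::-1],None,fx=5.5,fy=5.5,interpolation=cv2.INTER_CUBIC))
E
```

```text
top green [122.9 251.4] 1003 med [0.4127 0.3308 0.0203] zp [0.0074 0.0203 0.0247] rect [427.3 201. ] [118.6 400.5] 7.2
top blue [238.2 188.3] 1850 med [0.5861 0.0254 0.013 ] zp [0.0087 0.013  0.0172] rect [583.   18.3] [143.9 148.2] 84.3
top yellow [272.6 205.4] 98 med [ 0.5399 -0.0696  0.0401] zp [0.0326 0.0401 0.0447] rect [538.4 -67.4] [61.1 60.4] 84.6
top red [276.  174.4] 63 med [ 0.6191 -0.0741  0.0821] zp [0.0778 0.0821 0.0867] rect [572.3 -32.4] [ 20.4 147.1] 47.6
top cast [121.2 251.7] 203 med [0.4116 0.3334 0.0388] zp [0.0335 0.0388 0.043 ] rect [412.5 332.9] [40.4 39.7] 89.9
top lampdome [272.9 197.1] 587 med [ 0.5563 -0.0699  0.0379] zp [0.0354 0.0379 0.0824] rect [573.6 -69.5] [ 70.9 143.8] 86.6
top jar [222.9 186. ] 213 med [0.5877 0.0634 0.071 ] zp [0.0669 0.071  0.0746] rect [587.8  63.5] [41.  40.6] 45.8
side green [166.4 152.2] 470 med [0.4075 0.3098 0.0194] zp [0.0026 0.0194 0.023 ] rect [411.1 354. ] [134.9 104.8] 75.8
side blue [249.9 260.1] 1694 med [ 0.5672 -0.1756  0.0111] zp [0.0082 0.0111 0.0142] rect [ 566.6 -152.6] [161.6 145.6] 84.2
yellow none
side red [262.8 210.2] 52 med [ 0.6192 -0.0769  0.0795] zp [0.0766 0.0795 0.0825] rect [619.6 -74.6] [23.1 20.7] 67.4
side cast [166.1 144.2] 109 med [0.4112 0.3313 0.0382] zp [0.0322 0.0382 0.0416] rect [412.4 336.7] [43.9 41.3] 79.4
side lampdome [251.7 261.8] 242 med [ 0.5581 -0.2128  0.0517] zp [0.039  0.0517 0.0618] rect [ 559.1 -207.3] [35.3 40.2] 68.7
side jar [238.3 183.1] 192 med [0.5859 0.0575 0.0687] zp [0.0544 0.0687 0.0715] rect [585.7  63.6] [44.1 42. ] 55.8
```

View pics/crop0.png

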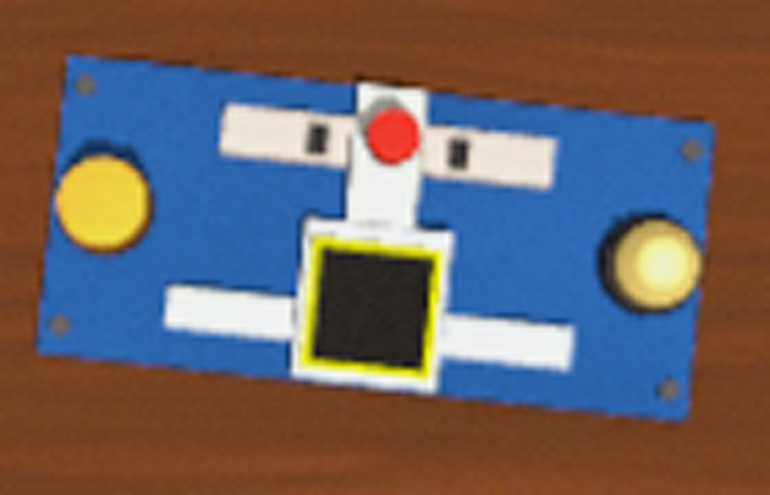

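Run:
```python
from h import *
from scipy.optimize import least_squares
c=dict(np.load("pics/top0.npz"))
px=np.array([[67,57],[713,125],[686,420],[38,353]])/5.5-0.5+0.5/5.5+[205,150]
loc=np.array([[75,163],[75,-163],[-75,-163],[-75,163]])/1000.
f=lambda p:(proj(c,np.c_[p[:2]+loc@np.array([[np.cos(p[2]),np.sin(p[2])],[-np.sin(p[2]),np.cos(p[2])]]),np.full(4,.012)])-px).ravel()
r=least_squares(f,[.57,-.07,0]);p=r.x;print(p,np.degrees(p[2]),r.fun.round(2))
ex=np.array([np.cos(p[2]),np.sin(p[2])]);print('nest',p[:2]-.036*ex,'knob',p[:2]+.045*ex,'heading y',p[2]+np.pi/2)
c=dict(np.load("pics/side0.npz"))
import sys
for X in ([*(p[:2]-.036*ex),.034],[*(p[:2]+.045*ex),.081],[.4125,.333,.038]): print(proj(c,X), proj(dict(np.load("pics/top0.npz")),X))
a=c["color"][125:290,130:300,::-1];cv2.imwrite("pics/crop1.png",cv2.resize(a,None,fx=3.5,fy=3.5,interpolation=cv2.INTER_CUBIC))
```

```text
[ 0.5736733  -0.07112724 -0.09383603] -5.376408510835163 [-0.08 -0.28  0.44 -0.41  0.25  0.34 -0.61  0.33]
nest [ 0.53783167 -0.0677541 ] knob [ 0.61847532 -0.07534367] heading y 1.4769602963485777
[[230.48390155 225.98623442]] [[272.22811536 205.83447063]]
[[262.52181536 209.74436358]] [[276.46245184 174.39871673]]
[[166.41005767 144.22200324]] [[121.43891656 251.59261113]]
```

View pics/crop1.png

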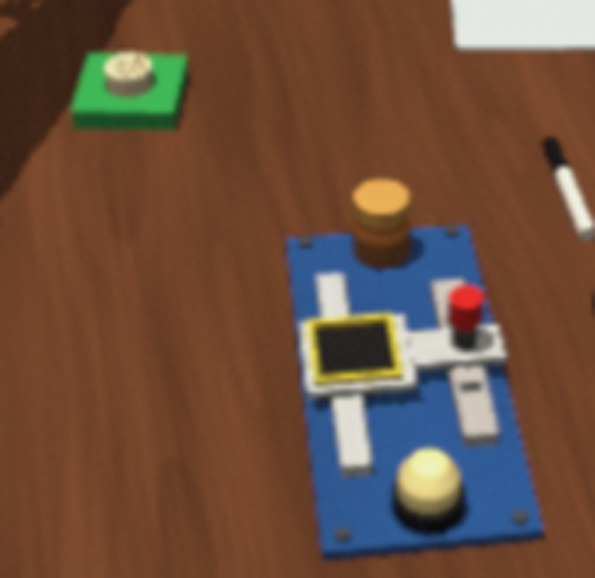

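```bash
cat >> h.py <<'E'
def go(x,y,z,a=1.477):
    from bench import get_state
    s=get_state();R=Ro.from_quat(s["eef_rot"]);T=Ro.from_euler('z',a)*Ro.from_euler('x',np.pi)
    d=R.inv().apply(np.array([x,y,z])-s["tool_pos"])*100
    print('t',round(s["t"],2),'pos',s["tool_pos"].round(4),'W',s["wrist_force"].round(2),'w',round(s["width"],3),'shift',d.round(2),'turn',(R.inv()*T).as_rotvec().round(3))
E
python3 -c "
from h import *
go(.4125,.333,.12)"
```

```text
t 0.15 pos [0.2607 0.5674 0.2304] W [ 0.3  -0.12 -0.16] w 0.996 shift [-14.94  23.58  11.06] turn [-0.     0.002 -0.337]
```

```bash
python3 -m pendant '-3 4.7 2.2 0 0 -0.07 -1; -6 9.4 4.4 0 0 -0.14 -1; -9 14.1 6.6 0 0 -0.2 -1; -12 18.8 8.8 0 0 -0.27 -1; -14.94 23.58 11.06 0 0 -0.337 -1'
python3 - <<'E'
from h import *
from bench import camera
go(.4125,.333,.12)
c=camera("wrist");cv2.imwrite("pics/w1.png",c["color"][:,:,::-1])
P=cloud(c);H=hsv(c)
m=(P[...,2]>.03)&(P[...,2]<.05)&(np.hypot(P[...,0]-.412,P[...,1]-.333)<.04)&(c["range_z"]>0)
q=P[m];print(len(q),q.mean(0) if len(q) else 0, cv2.minEnclosingCircle((q[:,:2]*1000).astype(np.float32)) if len(q) else 0, cv2.minAreaRect((q[:,:2]*1000).astype(np.float32)) if len(q) else 0)
E
```

```text
t: 0.78
tool_pos: [0.413, 0.3314, 0.1193]
eef_rot: [0.739, 0.674, -0.001, 0.0]
wrist_force: [0.1, -0.2, -0.6]
width: 0.998
t 0.78 pos [0.413  0.3314 0.1193] W [ 0.13 -0.18 -0.57] w 0.998 shift [ 0.16 -0.07 -0.07] turn [-0.     0.001  0.003]
1758 [0.40995137 0.33682555 0.03841163] ((411.0867614746094, 336.8626403808594), 21.01460838317871) ((411.0166320800781, 336.7158203125), (40.418914794921875, 41.781490325927734), 85.34209442138672)
```

View pics/w1.png

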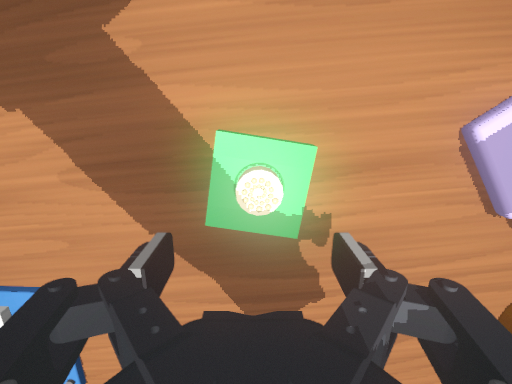

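The wrist view shows the cast at (259,191), roughly midway between the fingers. I'll settle lower and re-measure.

```bash
python3 -m pendant '0.3 0 3 0 0 0 -0.5; 0.3 0 3 0 0 0 -0.3; 0.3 0 3 0 0 0 -0.3; 0.3 0 3 0 0 0 -0.3'
python3 - <<'E'
from h import *
from bench import camera
go(.4115,.335,.05)
c=camera("wrist");cv2.imwrite("pics/w2.png",c["color"][:,:,::-1])
P=cloud(c)
m=(P[...,2]>.03)&(P[...,2]<.05)&(np.hypot(P[...,0]-.412,P[...,1]-.335)<.035)&(c["range_z"]>0)
q=P[m];print(len(q),cv2.minEnclosingCircle((q[:,:2]*1000).astype(np.float32)), cv2.minAreaRect((q[:,:2]*1000).astype(np.float32)))
print(proj(c,[get_state()["tool_pos"] if 0 else [.4115,.335,.038]]))
for n in ("top","side"):
    c=camera(n);cv2.imwrite(f"pics/{n}2.png",cv2.resize(c["color"][100:300,60:230,::-1],None,fx=3,fy=3))
E
```

```text
t: 1.32
tool_pos: [0.4153, 0.3291, 0.0875]
eef_rot: [0.74, 0.673, -0.003, 0.003]
wrist_force: [0.2, -0.1, 1.0]
width: 0.649
t 1.32 pos [0.4153 0.3291 0.0875] W [ 0.2  -0.09  1.02] w 0.649 shift [ 0.58 -0.43  3.75] turn [ 0.     0.008 -0.001]
2341 ((411.0999450683594, 336.6987609863281), 21.095670700073242) ((411.0317077636719, 336.8048400878906), (41.40776062011719, 40.98790740966797), 23.634395599365234)
[[260.93845046 202.3854656 ]]
```

View pics/w2.png

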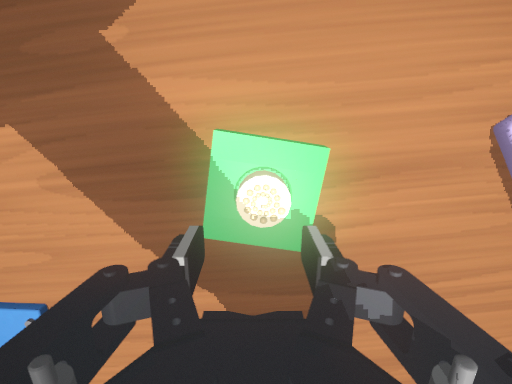

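View pics/side2.png

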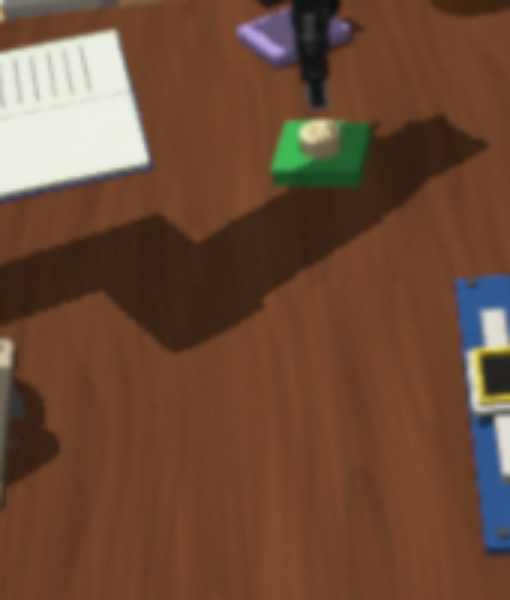

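```bash
python3 -m pendant '0.68 -0.43 2 0 0.008 0 -0.3; 0.68 -0.43 2 0 0.008 0 -0.3; 0.68 -0.43 2 0 0.008 0 -0.3; 0.68 -0.43 2 0 0.008 0 -0.3;0.68 -0.43 2 0 0.008 0 -0.3'
python3 - <<'E'
from h import *
from bench import camera
go(.4115,.336,.022)
c=camera("wrist");cv2.imwrite("pics/w3.png",c["color"][:,:,::-1])
P=cloud(c)
m=(P[...,2]>.03)&(P[...,2]<.05)&(np.hypot(P[...,0]-.412,P[...,1]-.335)<.035)&(c["range_z"]>0)
q=P[m];print(len(q),cv2.minEnclosingCircle((q[:,:2]*1000).astype(np.float32)), cv2.minAreaRect((q[:,:2]*1000).astype(np.float32)))
E
```

```text
t: 2.1
tool_pos: [0.4118, 0.3359, 0.0676]
eef_rot: [0.74, 0.673, 0.0, 0.0]
wrist_force: [0.5, 0.2, 0.1]
width: 0.65
t 2.1 pos [0.4118 0.3359 0.0676] W [0.55 0.2  0.06] w 0.65 shift [ 0.01 -0.03  4.56] turn [ 0.001 -0.    -0.001]
2796 ((411.1759948730469, 337.0690002441406), 21.419137954711914) ((411.2032470703125, 336.7964782714844), (41.9334602355957, 41.200626373291016), 0.8197162747383118)
```

View pics/w3.png

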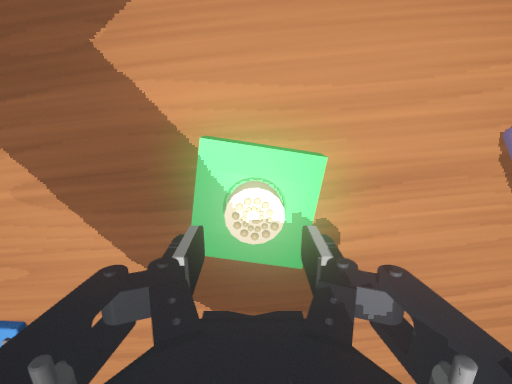

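Run:
```python
from h import *
from bench import camera
s=get_state() if 0 else None
from bench import get_state
s=get_state()
c=camera("wrist");P=cloud(c);R=Ro.from_quat(s["eef_rot"])
T=R.inv().apply((P-s["tool_pos"]).reshape(-1,3)).reshape(P.shape)
for sl in ((slice(225,300),slice(160,210)),(slice(225,300),slice(298,345))):
    q=T[sl].reshape(-1,3);q=q[(abs(q[:,1])<.02)&(q[:,2]<.02)&(q[:,2]>-.06)]
    print(len(q),q[:,2].max(),q[np.argsort(q[:,2])[-5:]].round(4), q.min(0),q.max(0))
```

```text
1967 -0.00353705690904444 [[-0.0285 -0.0031 -0.0046]
 [-0.0284  0.0057 -0.0045]
 [-0.0284 -0.0066 -0.0042]
 [-0.0284  0.0041 -0.0039]
 [-0.0285  0.0056 -0.0035]] [-0.04206083 -0.0142942  -0.0599822 ] [-0.02590653  0.01147839 -0.00353706]
1924 -0.0033863803696024867 [[ 0.0274 -0.006  -0.0042]
 [ 0.0275 -0.0053 -0.004 ]
 [ 0.0275  0.0047 -0.004 ]
 [ 0.0276 -0.0046 -0.0038]
 [ 0.0276  0.0057 -0.0034]] [ 0.02441516 -0.01408597 -0.05998967] [ 0.04082184  0.01141389 -0.00338638]
```

```bash
python3 -m pendant '0 0 2 0 0 0 -0.3; 0 0 4.2 0 0 0 -0.3;0 0 4.2 0 0 0 -0.3;0 0 4.2 0 0 0 -0.3'; python3 -c "
from h import *
go(.4115,.336,.025)"
```

```text
t: 2.7
tool_pos: [0.412, 0.336, 0.026]
eef_rot: [0.74, 0.673, 0.0, 0.0]
wrist_force: [0.3, -0.1, 1.6]
width: 0.649
t 2.7 pos [0.412 0.336 0.026] W [ 0.29 -0.12  1.58] w 0.649 shift [-0.   -0.05  0.1 ] turn [ 0.001 -0.001 -0.001]
```

```bash
python3 -m pendant '0 0 0.05 0 0 0 0.2; 0 0 0.05 0 0 0 0.4;0 0 0.05 0 0 0 0.4;0 0 0.05 0 0 0 0.4;0 0 0.05 0 0 0 0.4' 30;  python3 -c "
from h import *
go(.4115,.336,.12)"
```

```text
t: 3.32
tool_pos: [0.4129, 0.3365, 0.0268]
eef_rot: [0.74, 0.673, 0.002, 0.0]
wrist_force: [-1.4, -0.3, 6.5]
width: 0.468
t 3.33 pos [0.4129 0.3365 0.0268] W [-1.37 -0.29  6.47] w 0.468 shift [-0.05 -0.11 -9.32] turn [ 0.003 -0.002 -0.001]
```

```bash
python3 -m pendant '0 0 -1 0 0 0 0.4; 0 0 -4 0 0 0 0.4;0 0 -8 0 0 0 0.4;0 0 -11 0 0 0 0.4;0 0 -11 0 0 0 0.4';  python3 - <<'E'
from h import *
from bench import camera
go(.538,-.0677,.12)
c=camera("wrist");cv2.imwrite("pics/w4.png",c["color"][:,:,::-1])
c=camera("side");cv2.imwrite("pics/side4.png",cv2.resize(c["color"][60:200,100:270,::-1],None,fx=4,fy=4))
E
```

```text
t: 3.95
tool_pos: [0.4149, 0.3379, 0.1403]
eef_rot: [0.74, 0.673, 0.005, 0.001]
wrist_force: [-0.6, 0.5, -0.6]
width: 0.475
t 3.95 pos [0.4149 0.3379 0.1403] W [-0.61  0.52 -0.61] w 0.475 shift [-39.22  16.08   1.91] turn [ 0.008 -0.006 -0.001]
```

View pics/w4.png

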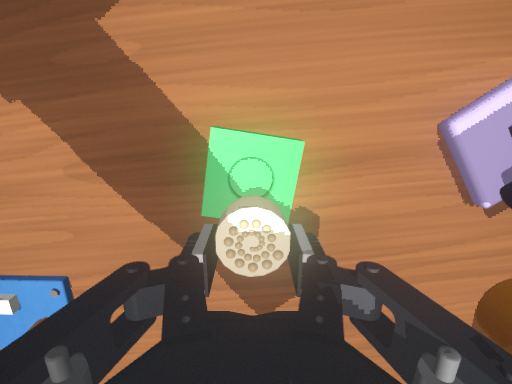

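View pics/side4.png

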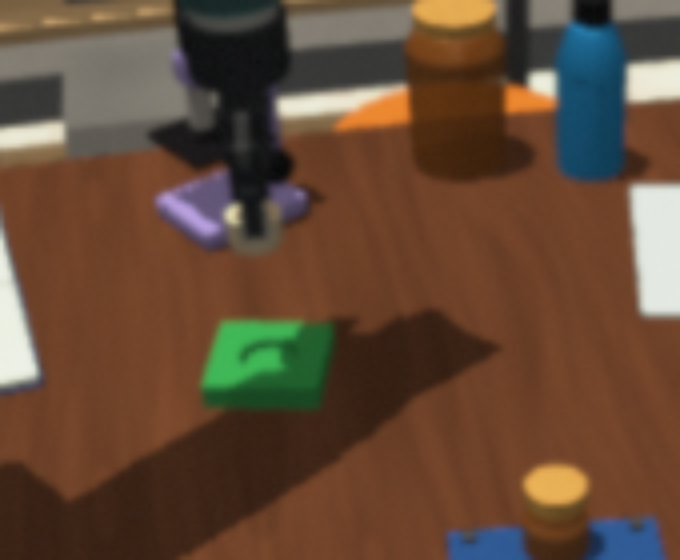

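```bash
python3 -m pendant '-5 2 0 0 0 0 0.4; -10.5 4.3 0 0 0 0 0.4; -16 6.5 0.5 0.004 -0.003 0 0.4; -21.5 8.8 1 0.004 -0.003 0 0.4; -27 11.1 1 0.008 -0.006 0 0.4';  python3 - <<'E'
from h import *
go(.538,-.0677,.12)
E
```

```text
t: 4.68
tool_pos: [0.4958, 0.0552, 0.1245]
eef_rot: [0.74, 0.673, -0.005, -0.002]
wrist_force: [1.0, 0.5, -0.7]
width: 0.472
t 4.67 pos [0.4958 0.0552 0.1245] W [ 1.04  0.55 -0.7 ] w 0.472 shift [-11.84   5.37   0.45] turn [-0.009  0.004 -0.001]
```

```bash
python3 -m pendant '-4.5 2 0 0 0 0 0.4; -8.5 3.8 0.2 0 0 0 0.4; -11.84 5.37 0.45 -0.009 0.004 0 0.4; -11.84 5.37 0.45 -0.009 0.004 0 0.4; -11.84 5.37 0.45 -0.009 0.004 0 0.4';  python3 - <<'E'
from h import *
from bench import camera,get_state
go(.538,-.0677,.12)
s=get_state();c=camera("wrist");cv2.imwrite("pics/w5.png",c["color"][:,:,::-1])
P=cloud(c);R=Ro.from_quat(s["eef_rot"])
T=R.inv().apply((P-s["tool_pos"]).reshape(-1,3)).reshape(P.shape)
H=hsv(c)
m=(np.hypot(T[...,0],T[...,1])<.017)&(T[...,2]<0.01)&(T[...,2]>-.04)
q=T[m];cen=np.median(q,0);u,S,vt=np.linalg.svd(q-q.mean(0),full_matrices=False);print('cast top tool frame',len(q),q.mean(0),'normal',vt[2])
m=(np.hypot(T[...,0],T[...,1])<.05)&(T[...,2]<0.03)&(T[...,2]>-.03)&(H[...,2]>90)&(abs(T[...,0])<.022)
q=T[m];print(cv2.minEnclosingCircle((q[:,:2]*1000).astype(np.float32)))
h=H[...,0];m=(h>25)&(h<34)&(H[...,1]>150)&(H[...,2]>120)&(P[...,2]>.03)&(P[...,2]<.05);q=P[m]
print('nest',len(q),cv2.minAreaRect((q[:,:2]*1000).astype(np.float32)),q[:,:2].mean(0))
for n in ("side","top"):
    c=camera(n);cv2.imwrite(f"pics/{n}5.png",cv2.resize(c["color"][110:290,190:350,::-1],None,fx=3,fy=3))
E
```

```text
t: 5.3
tool_pos: [0.5365, -0.0671, 0.1185]
eef_rot: [0.74, 0.673, -0.001, -0.002]
wrist_force: [0.4, 0.7, -1.0]
width: 0.475
t 5.3 pos [ 0.5365 -0.0671  0.1185] W [ 0.42  0.75 -0.95] w 0.475 shift [-0.04  0.15 -0.15] turn [-0.004 -0.001 -0.001]
cast top tool frame 2747 [ 2.44636446e-05 -7.49279082e-04 -1.19823998e-02] normal [ 0.00836822 -0.00623475 -0.99994555]
((-0.12866243720054626, -0.8461711406707764), 24.099960327148438)
nest 87 ((534.9989624023438, -36.173744201660156), (55.76738357543945, 14.306699752807617), 9.145475387573242) [ 0.53027655 -0.03712742]
```

View pics/w5.png

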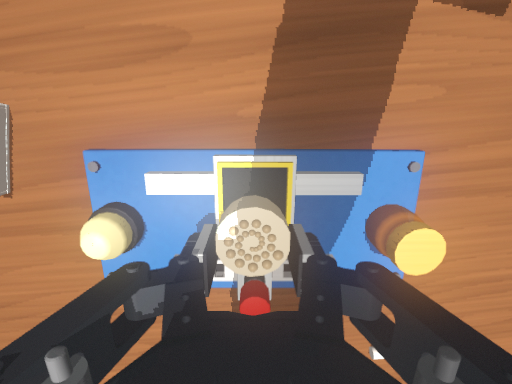

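View pics/side5.png

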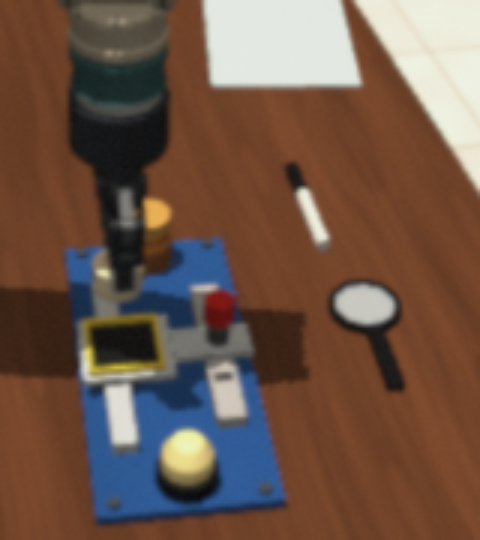

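The cast is held level and lines up with the nest: the rim spans columns 218–293 and the cast is at 253. Lowering it.

```bash
python3 -m pendant '0 0.15 1.5 -0.004 0 0 0.4; 0 0.15 4 -0.004 0 0 0.4; 0 0.15 6 -0.004 0 0 0.4; 0 0.15 6 -0.004 0 0 0.4; 0 0.15 6 -0.004 0 0 0.4';  python3 - <<'E'
from h import *
from bench import camera,get_state
go(.538,-.0677,.048)
s=get_state();c=camera("wrist");cv2.imwrite("pics/w6.png",c["color"][:,:,::-1])
E
```

```text
t: 6.08
tool_pos: [0.5387, -0.0664, 0.0596]
eef_rot: [0.739, 0.674, 0.001, 0.001]
wrist_force: [0.1, 0.5, -0.7]
width: 0.477
t 6.08 pos [ 0.5387 -0.0664  0.0596] W [ 0.14  0.47 -0.67] w 0.477 shift [-0.14 -0.06  1.16] turn [ 0.003 -0.     0.001]
```

View pics/w6.png

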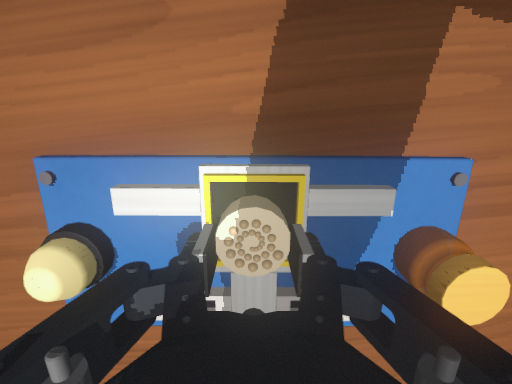

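```bash
python3 -m pendant '0 0 0.5 0 0 0 0.4; 0 0 0.9 0 0 0 0.4; 0 0 1.15 0 0 0 0.4; 0 0 1.15 0 0 0 0.4';  python3 - <<'E'
from h import *
go(.538,-.0677,.048)
E
```

```text
t: 6.62
tool_pos: [0.5393, -0.0666, 0.0488]
eef_rot: [0.739, 0.673, 0.001, 0.001]
wrist_force: [-0.8, -0.9, 1.5]
width: 0.473
t 6.62 pos [ 0.5393 -0.0666  0.0488] W [-0.82 -0.89  1.48] w 0.473 shift [-0.12 -0.12  0.08] turn [ 0.004 -0.     0.001]
```

```bash
python3 -m pendant '0 0 0.1 0 0 0 0.4; 0 0 0.1 0 0 0 0.4; 0 0 0.1 0 0 0 0; 0 0 0.05 0 0 0 -0.3; 0 0 0.05 0 0 0 -0.3';  python3 - <<'E'
from h import *
go(.538,-.0677,.12)
E
```

```text
t: 7.25
tool_pos: [0.5392, -0.0666, 0.0481]
eef_rot: [0.739, 0.673, 0.001, 0.001]
wrist_force: [-0.3, -0.3, 0.0]
width: 0.651
t 7.25 pos [ 0.5392 -0.0666  0.0481] W [-0.29 -0.33  0.03] w 0.651 shift [-0.12 -0.09 -7.19] turn [ 0.004 -0.     0.001]
```

Released; rising above the nest and moving to the knob.

```bash
python3 -m pendant '0 0 -2 0 0 0 -0.3; 0 0 -5 0 0 0 -0.3; 0 0 -7.2 0 0 0 -0.3; 0 0 -7.2 0 0 0 -0.3; 0 0 -7.2 0 0 0 -0.3';  python3 - <<'E'
from h import *
from bench import camera,get_state
go(.6185,-.0753,.12)
c=camera("wrist");cv2.imwrite("pics/w7.png",c["color"][:,:,::-1])
P=cloud(c);H=hsv(c);h=H[...,0]
m=((h<5)|(h>175))&(H[...,1]>150)&(H[...,2]>100)&(P[...,2]>.076)&(P[...,2]<.09);q=P[m]
print(len(q),q.mean(0),cv2.minEnclosingCircle((q[:,:2]*1000).astype(np.float32)))
m=(h>25)&(h<34)&(H[...,1]>150)&(H[...,2]>120)&(P[...,2]>.03)&(P[...,2]<.05)&(P[...,1]<-.02)&(P[...,1]>-.12);q=P[m]
print('nest',len(q),cv2.minAreaRect((q[:,:2]*1000).astype(np.float32)))
m=(P[...,2]>.054)&(P[...,2]<.066)&(abs(P[...,0]-.538)<.03)&(abs(P[...,1]+.067)<.03);q=P[m]
u,S,vt=np.linalg.svd(q-q.mean(0),full_matrices=False)
print('cast',len(q),cv2.minEnclosingCircle((q[:,:2]*1000).astype(np.float32)),np.median(q[:,2]),vt[2])
E
```

```text
t: 7.88
tool_pos: [0.5383, -0.0664, 0.1192]
eef_rot: [0.739, 0.673, 0.001, 0.001]
wrist_force: [-0.3, -0.8, -0.5]
width: 0.65
t 7.88 pos [ 0.5383 -0.0664  0.1192] W [-0.34 -0.79 -0.51] w 0.65 shift [-0.14  8.07 -0.07] turn [ 0.002 -0.     0.001]
596 [ 0.61646859 -0.07335587  0.08084988] ((618.5549926757812, -73.55123901367188), 12.858199119567871)
nest 273 ((539.1456909179688, -52.31483459472656), (36.08781051635742, 64.00547790527344), 86.73834991455078)
cast 2091 ((537.66943359375, -66.90265655517578), 21.061716079711914) 0.06038266840400332 [-0.02537167  0.00381237  0.99967082]
```

View pics/w7.png

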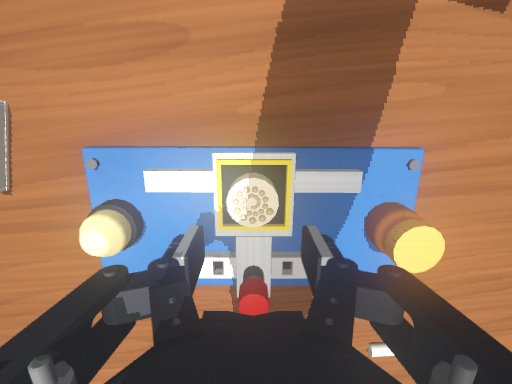

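The cast lies flat inside the nest (252,200), spiral side up. Now to the knob.

```bash
python3 -m pendant '-0.02 3 0 0 0 0 -0.3; -0.05 6 0 0 0 0 -0.3; -0.07 8.07 0 0 0 0 -0.3; -0.07 8.07 0 0 0 0 -0.3;  -0.07 8.07 0 0 0 0 -0.3';  python3 - <<'E'
from h import *
from bench import camera,get_state
go(.6185,-.0745,.062)
c=camera("wrist");cv2.imwrite("pics/w8.png",c["color"][:,:,::-1])
P=cloud(c);H=hsv(c);h=H[...,0]
m=((h<5)|(h>175))&(H[...,1]>150)&(H[...,2]>100)&(P[...,2]>.076)&(P[...,2]<.09);q=P[m]
print(len(q),q.mean(0),cv2.minEnclosingCircle((q[:,:2]*1000).astype(np.float32)))
E
```

```text
t: 8.55
tool_pos: [0.6166, -0.0742, 0.1175]
eef_rot: [0.739, 0.673, -0.0, -0.001]
wrist_force: [-0.3, 0.8, -0.0]
width: 0.65
t 8.55 pos [ 0.6166 -0.0742  0.1175] W [-0.27  0.77 -0.03] w 0.65 shift [-0.02  0.21  5.55] turn [-0.002 -0.001  0.001]
676 [ 0.62070483 -0.07322765  0.08110116] ((619.3199462890625, -73.86912536621094), 12.39920425415039)
```

View pics/w8.png

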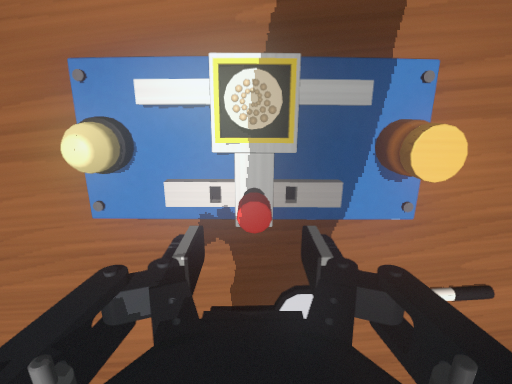

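```bash
python3 -m pendant '0 0.2 2 0 0 0 -0.3; 0 0.24 4.5 0 0 0 -0.3; 0 0.24 6.6 0 0 0 -0.3; 0 0.24 6.6 0 0 0 -0.3;  0 0.24 6.6 0 0 0 -0.3';  python3 - <<'E'
from h import *
from bench import camera,get_state
go(.619,-.0745,.051)
c=camera("wrist");cv2.imwrite("pics/w9.png",c["color"][:,:,::-1])
E
```

```text
t: 9.22
tool_pos: [0.6186, -0.0743, 0.0518]
eef_rot: [0.739, 0.673, -0.0, -0.001]
wrist_force: [0.4, -0.2, 0.0]
width: 0.65
t 9.22 pos [ 0.6186 -0.0743  0.0518] W [ 0.38 -0.2   0.04] w 0.65 shift [-0.01  0.04  0.08] turn [-0.002 -0.001  0.001]
```

View pics/w9.png

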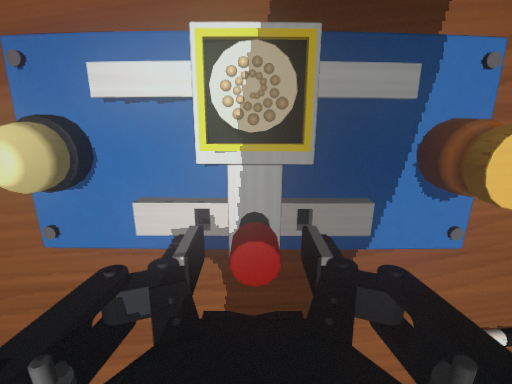

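```bash
python3 -m pendant '0 0 0 0 0 0 0.2; 0 0 0 0 0 0 0.7; 0 0 0 0 0 0 0.7; 0 0 0 0 0 0 0.7;  0 0 0 0 0 0 0.7' 45;  python3 - <<'E'
from h import *
go(.619,-.0745,.051)
E
```

```text
t: 9.9
tool_pos: [0.6202, -0.0746, 0.0537]
eef_rot: [0.739, 0.673, 0.001, 0.0]
wrist_force: [-1.0, 0.8, 5.6]
width: 0.286
t 9.9 pos [ 0.6202 -0.0746  0.0537] W [-0.96  0.82  5.55] w 0.286 shift [-0.   -0.12  0.27] turn [ 0.002 -0.001  0.001]
```

```bash
python3 -m pendant '0 0 -0.5 0 0 0 0.7; 0 0 -1 0 0 0 0.7; 0 0 -1.3 0 0 0 0.7; 0 0 -1.3 0 0 0 0.7';  python3 - <<'E'
from h import *
from bench import camera
go(.619,-.0745,.065)
c=camera("wrist");cv2.imwrite("pics/w10.png",c["color"][:,:,::-1])
P=cloud(c);H=hsv(c);h=H[...,0]
m=((h<5)|(h>175))&(H[...,1]>150)&(H[...,2]>100)&(P[...,2]>.076)&(P[...,2]<.12);q=P[m]
print(len(q),np.median(q,0),np.percentile(q[:,2],90))
c=camera("side");cv2.imwrite("pics/side10.png",cv2.resize(c["color"][110:290,190:350,::-1],None,fx=3,fy=3))
E
```

```text
t: 10.4
tool_pos: [0.6201, -0.0745, 0.0664]
eef_rot: [0.739, 0.673, 0.001, 0.0]
wrist_force: [3.2, -0.2, -7.9]
width: 0.286
t 10.4 pos [ 0.6201 -0.0745  0.0664] W [ 3.17 -0.2  -7.95] w 0.286 shift [-0.01 -0.11  0.14] turn [ 0.001 -0.001  0.001]
1809 [ 0.61824001 -0.07505884  0.09361523] 0.09433597163480235
```

View pics/w10.png

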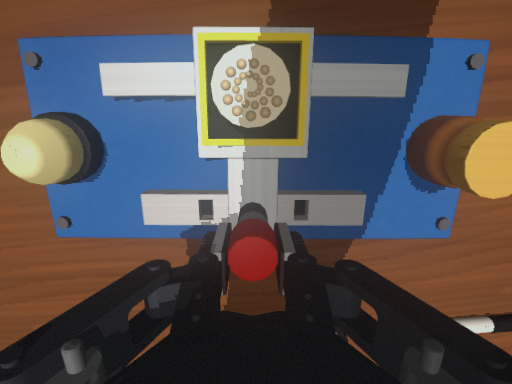

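Knob is up about 12.7 mm with no lateral drag, so I'll slide it along base −y (tool −x) towards the lamp.

```bash
python3 -m pendant '-0.9 0 0 0 0 0 0.7; -1.8 0 0 0 0 0 0.7; -2.7 0 0 0 0 0 0.7; -3.5 0 0 0 0 0 0.7; -3.5 0 0 0 0 0 0.7';  cat > chk.py <<'E'
from h import *
from bench import camera
import sys
go(.6201-.0033,-.0745-.0348,.0664)
c=camera("wrist");cv2.imwrite(f"pics/w{sys.argv[1]}.png",c["color"][:,:,::-1])
P=cloud(c);H=hsv(c);h=H[...,0]
m=((h<5)|(h>175))&(H[...,1]>150)&(H[...,2]>100)&(P[...,2]>.076)&(P[...,2]<.12);q=P[m]
print(len(q),np.median(q,0).round(4),np.percentile(q[:,2],90))
E
python3 chk.py 11
```

```text
t: 11.12
tool_pos: [0.6166, -0.1109, 0.0663]
eef_rot: [0.74, 0.673, -0.0, 0.001]
wrist_force: [3.4, -0.6, -7.5]
width: 0.288
t 11.12 pos [ 0.6166 -0.1109  0.0663] W [ 3.39 -0.55 -7.55] w 0.288 shift [ 0.16  0.   -0.01] turn [ 0.001  0.001 -0.001]
1852 [ 0.6144 -0.1116  0.0935] 0.09415813789237736
```

View pics/w11.png

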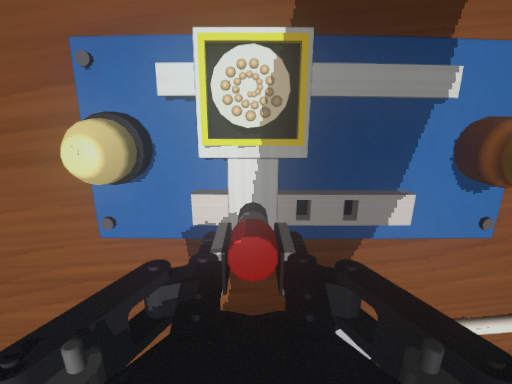

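```bash
python3 -m pendant '0.15 0 0 0 0 0 0.7; 0.15 0 0 0 0 0 0.7; 0.15 0 0 0 0 0 0.7'; python3 chk.py 12
```

```text
t: 11.55
tool_pos: [0.6168, -0.1089, 0.0663]
eef_rot: [0.739, 0.673, -0.0, 0.001]
wrist_force: [2.7, -1.0, -6.7]
width: 0.288
t 11.55 pos [ 0.6168 -0.1089  0.0663] W [ 2.7  -0.98 -6.68] w 0.288 shift [-0.04  0.   -0.01] turn [0.001 0.001 0.   ]
1838 [ 0.6148 -0.1096  0.0936] 0.09429192763589855
```

```bash
python3 -m pendant '0 0 0.4 0 0 0 0.7; 0 0 0.8 0 0 0 0.7; 0 0 1.2 0 0 0 0.7;0 0 1.3 0 0 0 0.7;0 0 1.3 0 0 0 0.7'; python3 chk.py 13
```

```text
t: 12.22
tool_pos: [0.6168, -0.1089, 0.0538]
eef_rot: [0.739, 0.673, 0.0, 0.001]
wrist_force: [0.1, -0.1, -0.9]
width: 0.288
t 12.22 pos [ 0.6168 -0.1089  0.0538] W [ 0.08 -0.08 -0.95] w 0.288 shift [-0.04  0.   -1.26] turn [0.001 0.001 0.   ]
1813 [ 0.615  -0.1095  0.0811] 0.08179072941466504
```

View pics/w13.png

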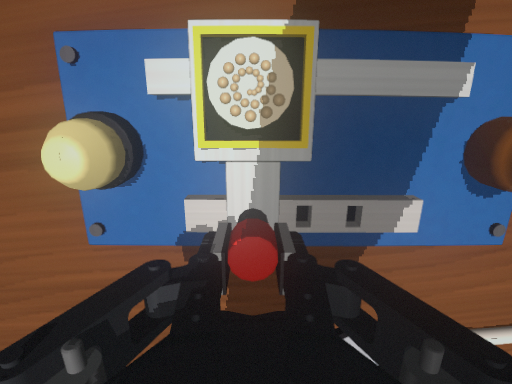

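```bash
python3 -m pendant '0 0 0.15 0 0 0 0.7; 0 0 0.15 0 0 0 0.7; 0 0 0.15 0 0 0 0.7;0 0 0.15 0 0 0 0.7'; python3 chk.py 14
python3 - <<'E'
from h import *
from bench import camera
for n in("side","top"):
    c=camera(n);cv2.imwrite(f"pics/{n}14.png",cv2.resize(c["color"][100:340,100:350,::-1],None,fx=2.4,fy=2.4))
E
```

```text
t: 12.78
tool_pos: [0.6169, -0.1089, 0.0537]
eef_rot: [0.739, 0.673, 0.0, 0.001]
wrist_force: [-1.8, 0.0, 5.8]
width: 0.288
t 12.78 pos [ 0.6169 -0.1089  0.0537] W [-1.81  0.05  5.82] w 0.288 shift [-0.04 -0.01 -1.27] turn [0.002 0.001 0.   ]
1813 [ 0.6149 -0.1095  0.0811] 0.08179947180058791
```

View pics/side14.png

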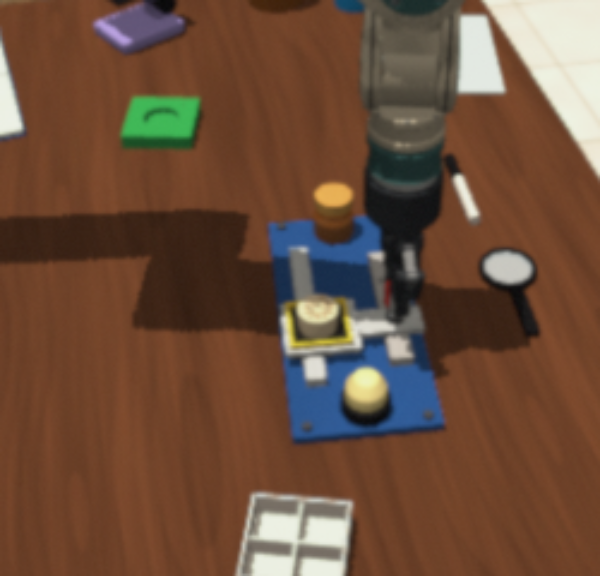

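View pics/top14.png

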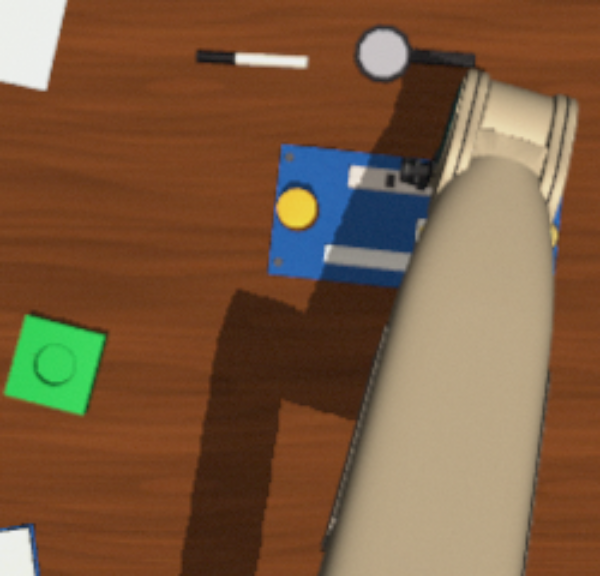

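The push raised the force without lowering the knob, so the pin is against its home stop. The knob top is back at its starting 81 mm. The jar, tray, magnifier and marker look unmoved.

```bash
python3 -c "
from bench import sign_off
print(sign_off())"
```

```text
the job is handed in; nothing more can be done
None
```

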